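Reset the tripped lathe under its push-latch flap

ROBOT

A 7-joint arm with a two-finger parallel gripper is mounted at the origin on the work surface. World frame = base frame: x ahead of the robot, y to its left, z up, the work surface at z = 0. Lengths are in m, angles in rad, forces in N, time in s.
With the tool pointing down it reaches from about 0.4 to 0.875 m from the base axis. Payload 19.3 kg.
Tool frame: the origin (TCP) lies between the finger pads; the fingertips stand 19 mm ahead of it and the grasp point (between the pads) is the TCP; z points along the fingers, y is the direction in which the jaws open and shut (so a half turn about z gives the same grasp; the last joint's range is limited). The gripper opens to 85 mm and grips with 20 to 120 N. Pads are 22 mm wide; open, the fingers measure 114 mm over their backs; the gripper's body (76 mm by 85 mm) begins 54 mm behind the grasp point. The pads swing forward as they close: fully open they stand 13 mm farther back than shut.
Start: joints at [1.28, 0.521, -0.036, 1.599, 0.021, 1.021, -0.113], TCP at [0.137, -0.61, 0.25] pointing down, gripper open.
Joint ranges: [-2.91, 2.91], [-0.3, 2.13], [-1.5, 1.42], [0.17, 2.43], [-1.26, 4.41], [0.16, 1.93], [-2.52, 2.52]. Speed limits (rad/s): [1.89, 1.89, 2.39, 2.39, 3.01, 3.01, 3.01].

INTERFACE

Orientations are given as [roll, pitch, yaw] about the fixed x, y, z axes, in that order (R = Rz(yaw) Ry(pitch) Rx(roll)).
In Python, from workcell import status, imaging, bot gives the robot as it stands.
- The arm moves only by the shell command python3 -m handwheel 'ROWS' [FORCE]. ROWS is JSON, a list of rows, each an object with "offset": the shift along the tool's x, y, z in mm, a list of three; "rot": the turn, a rotation vector about the tool's x, y, z in degrees, a list of three; "claw": the opening, from -1 (shut) to 1 (fully open). A call has 1 to 12 rows; each row shifts and turns the commanded pose from where the row before left it, along the tool's axes as they then stand; what a row does not reach is not made up. A row lasts 1/10 s, in which the tool goes at most 50 mm and 8.59 degrees, less where a joint would pass 70% of its speed; a pose out of reach is approached as far as the arm can. A call is refused whole if a number of a shift passes 50 or a number of a turn 8.59, either way. A call with a gripper value outside its range is refused whole. The fingers move at their own pace and stop on an object; FORCE is the grip in N (left out, the last holds). Time passes only in rows, so rows that do not move let the fingers close. It gives the time, the measured TCP pose, the force and the opening at its end, in the units of the state.
- status.observe(): the state, without advancing time (a new reading comes with each control period).
- imaging.grab_frame(name): name is "side" or "top" or "wrist"; returns a dict with "color" (420x560x3 uint8, red, green, blue), "range_z" (420x560 float32, m along the optical axis (not along the pixel's ray), 0 where there is no reading), "fx", "fy", "cx", "cy" (pixels), "camera_from_world" (4x4, takes a point from world to camera coordinates). Camera axes: x right, y down, z forward; pixel columns grow to the right and rows downward; lengths in m; the calibration is good to about 2 mm. A picture is of the moment at which its call begins.
- bot.job_done(): hands the job in, once; it reports no verdict.
Trained networks look in the newest picture that a camera, given by its name, has taken for a name from the list of things; names that differ only in an ending like _2 or _b are one class to them, and where a whole thing is asked for, a point or a joint stands for the part that bears it (a point fixed in the world has none). Each returns a list of dicts, best first, with "conf" (0 to 1); they miss things now and then, are a little off and sometimes report something else, mostly with a low value. They report only what shows in the picture. A call takes as long as a camera call.
- imaging.regions_of(thing, camera): "region" (420x560 bool, what is visible of it) and "box" ([centre column, centre row, width, height] in pixels, round what is visible of it).
- imaging.mark_of(thing, camera): "uv" ([column, row] in pixels: a listed point, or the origin of a listed thing).
The state is a dict: "clock": time; "qpos": joint angles; "qd": joint speeds; "joint_efforts": joint torques, N m; "position": TCP position; "tool_rot": TCP orientation; "force": force on the tool from outside, world axes, zero at the start; "moment": the same for the moment, N m; "grip_width": finger opening in m.
Only numpy, scipy, OpenCV 4.12 (cv2) and the standard library are available. Lean on these libraries where they do the work, as an engineer would, in place of code of your own. Each camera call takes 0.05 s, during which the arm holds its last target.

TASK

The lathe has tripped: press the flap on top of its grey control box so that it pops open, then press the round button inside all the way in for a moment, leaving the square one alone. Then push the flap down and press it home so that it latches shut again. It is all pressing with the fingertips: pick nothing up, and leave the other things on the bench where they are.

Things in the scene. Friction and masses are not known exactly. Their poses are not given: they have to be found in the camera images.
- control_box: the lathe's grey-painted control box, fixed to the bench: 150 mm deep (its x), 210 mm wide (its y), 80 mm high to its rim. Origin at the centre of its underside; its z is up, its -x side (front) faces the robot, turned at most 0.3 rad. Its top is an open recess, 113 x 182 mm and 50 mm deep, covered by the flap
- flap (a joint): angle in rad of the box's push-latch flap: 0 = shut and latched, 1.35 = sprung open against its stop (almost upright), -0.068 = pressed in against its stop. From 0, pressing it below about -0.05 and letting go makes it spring up to 1.35 within a second. From open, pushing it down past 0 to below about -0.05 and letting go latches it at 0; less deep, it springs open again
- flap_face (a point): on the flap's outer face, mid-width, 85 mm from the hinge line: a good place to press; it moves with the flap. Pressing here takes 2 to 4 N; 8 N or more reaches the inner stop, 4 to 6 mm below shut. The flap rises against whatever is above it, so withdraw upwards or forwards; its edge sweeps 110 mm high
- flap_edge (a point): middle of the flap's free edge (on the robot's side when shut), on the outer face, 110 mm from the hinge line; it moves with the flap. The flap is plain aluminium, 176 mm wide, 7 mm thick, and stands 7 mm proud of the rim when shut
- flap_hinge (a point): on the hinge line, mid-width, 83 mm above the bench at the box's far (+x) side; the line runs along the box's y. Fixed in the box, with the box's axes. The flap's outer face lies 4 mm off this line (above it when shut)
- round_button (a joint): travel in m of the round button under the flap: 0 = out, 0.006 = fully in. It springs back when let go and takes 5 N to be fully in, then stops dead
- round_button_top (a point): centre of the top of the round button: white plastic, 30 mm in diameter, on a grey 44 mm square block in the recess, 45 mm to the left or to the right of the box's middle and 33 mm in front of it. Its top is 62 mm above the bench, 18 mm below the rim; the nearest wall of the recess is 27 mm from its centre (the front one)
- square_button (a joint): travel in m of the square button: 0 = out, 0.006 = fully in
- square_button_top (a point): centre of the top of the square button: white plastic, 26 mm square, on an equal block at the same height on the other side of the box's middle, 90 mm from the round one
- glue_mid (a point): a white glue bottle with a black cap, 42 mm in diameter, 115 mm tall, standing left of the control box; this point is at its centre
- wax_mid (a point): an amber wax jar with a steel lid, 60 mm in diameter, 50 mm tall, standing right of the box; this point is at its centre
- key_mid (a point): a steel T-handled chuck key lying flat, about 105 mm long and 70 mm over the T, 18 mm high, right of the box; this point is at its middle
- blank_mid (a point): a dark square wooden turning blank, 150 x 32 x 32 mm, lying in front of the box (towards the robot); this point is at its centre
- collar_mid (a point): a steel collar (short ring), 48 mm outside, 31 mm inside, 20 mm high, lying flat in front of the box; this point is at its centre
- brush_mid (a point): a bench brush lying left of and behind the box, about 180 mm long; this point is on its handle
- sleeve_mid (a point): a turned wooden sleeve, 32 mm in diameter, 100 mm tall, standing left of the box; this point is at its centre

How it is judged:
On the way, in this order (a step that is already met when the one before it is completed fails the run):
1. the flap has popped open (value of joint flap above 1 rad), for 0.1 s.
2. the round button is pressed all the way in with the flap open (value of joint round_button above 0.0048 m and value of joint flap above 0.5 rad), for 0.1 s.
3. the flap is pushed down and pressed home (value of joint flap below 0.02 rad).
At the end, for the whole second after the job is handed in: the flap is latched shut by itself, within 0.03 rad of its shut position, and both buttons are out again (value of joint flap between -0.03 and 0.03 rad and value of joint each of round_button, square_button below 0.002 m); the robot touches nothing.
It fails at once if the square button is pressed (more than half its travel) (value of joint square_button above 0.003 m).
It fails at once if one of the other things on the bench is lifted or moved by more than 25 mm (distance of any of glue_mid, wax_mid, key_mid, blank_mid, collar_mid, brush_mid, sleeve_mid from where it was at the start of the episode above 0.025 m).
It also fails if it takes over 51 s, if anything falls off the work surface, if the arm or the gripper's body presses on something with over 40 N, if the wrist force passes 120 N, or if a joint passes its speed limit or range.

## Working session

There is one attempt and no reset: what is moved stays moved. The work goes in short steps, Python scripts to look and compute and a shell command to move; the robot and the scene stay as the last step left them, time stands still between calls to the robot, and variables do not carry over. Pictures are saved under pics/ and viewed, and the job is handed in when it is done.

```bash
mkdir -p pics; ls; cat > h.py <<'E'
import numpy as np, cv2
from workcell import status, imaging, bot
def pt(f,u,v,r=2):
    u0,v0=int(round(u)),int(round(v))
    p=f["range_z"][max(0,v0-r):v0+r+1,max(0,u0-r):u0+r+1]; p=p[p>0]
    if len(p)==0: return None
    z=np.median(p)
    return w(f,u,v,z)
def w(f,u,v,z):
    c=np.array([(u-f["cx"])*z/f["fx"],(v-f["cy"])*z/f["fy"],z,1])
    return (np.linalg.inv(f["camera_from_world"])@c)[:3]
def save(f,n): cv2.imwrite(f"pics/{n}.png",f["color"][:,:,::-1])
def proj(f,p):
    c=f["camera_from_world"]@np.append(p,1); return f["cx"]+f["fx"]*c[0]/c[2], f["cy"]+f["fy"]*c[1]/c[2]
E
python3 - <<'E'
from h import *
np.set_printoptions(precision=4,suppress=True)
s=status.observe(); print({k:np.round(v,4) for k,v in s.items()})
for c in ["top","side"]:
    f=imaging.grab_frame(c); save(f,c+"0")
    for t in ["flap_face","flap_edge","flap_hinge","control_box","glue_mid","wax_mid","key_mid","blank_mid","collar_mid","sleeve_mid","brush_mid"]:
        for m in imaging.mark_of(t,c)[:1]:
            print(c,t,round(m["conf"],2),np.round(m["uv"],1),pt(f,*m["uv"]))
print(status.observe()["clock"])
E
```

```text
pics
{'clock': np.float64(0.0), 'qpos': array([ 1.2798,  0.522 , -0.0363,  1.6   ,  0.0212,  1.0211, -0.1128]), 'qd': array([ 0.0012, -0.0028,  0.    , -0.0004,  0.0003,  0.0007,  0.002 ]), 'joint_efforts': array([  0.0004, -92.71  ,   1.9794, -36.9926,   0.0178,   0.0079,
         0.    ]), 'position': array([ 0.1367, -0.6095,  0.2497]), 'tool_rot': array([-3.1404,  0.0001,  0.2208]), 'force': array([ 0.2134, -0.5473,  0.9625]), 'moment': array([0.0059, 0.0279, 0.048 ]), 'grip_width': np.float64(0.0852)}
top flap_face 0.57 [319.9 205.8] [0.569  0.0149 0.0879]
top flap_edge 0.84 [321.2 215.4] [0.5484 0.0117 0.083 ]
top flap_hinge 0.88 [309.8 170.2] [0.6499 0.0375 0.0866]
top control_box 0.98 [313.6 196.9] [0.5889 0.0289 0.0879]
top glue_mid 0.55 [244.1 223.7] [0.5273 0.1815 0.0869]
top wax_mid 0.56 [387.5 161. ] [ 0.6826 -0.1434  0.0506]
top key_mid 0.89 [404.7 200.9] [ 0.5964 -0.1894  0.0122]
top blank_mid 0.72 [302.8 258.9] [0.4554 0.0505 0.0328]
top collar_mid 0.62 [364.4 239.4] [ 0.5053 -0.095   0.0005]
top sleeve_mid 0.8 [242.8 188.7] [0.603  0.1851 0.1009]
top brush_mid 0.8 [212.3 203.6] [0.5836 0.2643 0.0193]
side flap_face 0.7 [274.5 175. ] [0.5759 0.0189 0.0885]
side flap_edge 0.81 [285.7 178.1] [0.5535 0.0112 0.0871]
side flap_hinge 0.66 [238.3 162.1] [0.6645 0.0267 0.0806]
side control_box 0.93 [261.7 198.4] [0.5555 0.0872 0.0884]
side glue_mid 0.84 [239.9 243.1] [0.5235 0.192  0.0777]
side wax_mid 0.97 [275.5 137.6] [ 0.6789 -0.1236  0.0449]
side key_mid 0.66 [321.2 150.6] [ 0.5895 -0.1862  0.0106]
side blank_mid 0.64 [313.3 232.6] [0.4515 0.0567 0.0336]
side collar_mid 0.64 [328.  188.4] [ 0.509  -0.091   0.0066]
side sleeve_mid 0.73 [204.8 231.1] [0.601  0.2015 0.0646]
side brush_mid 0.62 [187.2 277.4] [0.5805 0.2771 0.0188]
1.2
```

View pics/top0.png

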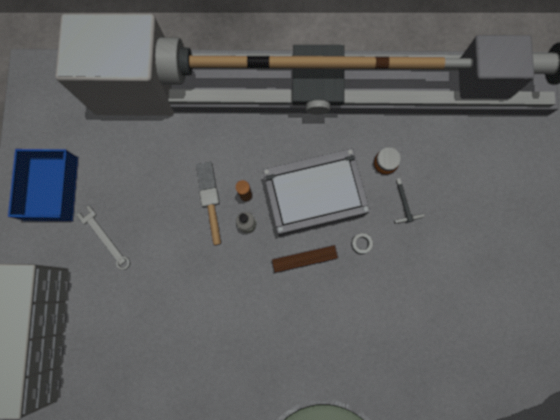

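View pics/side0.png

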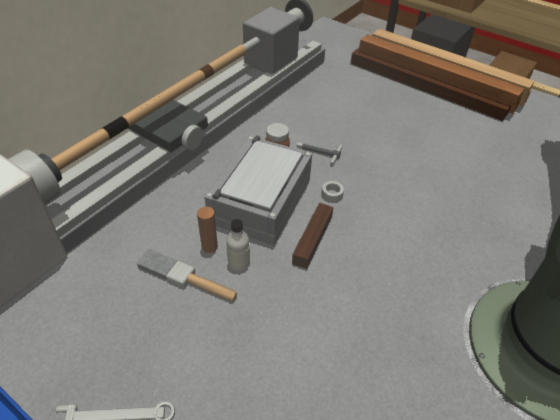

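```bash
python3 - <<'E'
from h import *
np.set_printoptions(precision=4,suppress=True)
f=imaging.grab_frame("top")
print(f["fx"],np.linalg.inv(f["camera_from_world"]))
vv,uu=np.nonzero(f["range_z"]>0)
z=f["range_z"][vv,uu]
c=np.stack([(uu-f["cx"])*z/f["fx"],(vv-f["cy"])*z/f["fy"],z,np.ones_like(z)])
P=(np.linalg.inv(f["camera_from_world"])@c)[:3].T
m=(P[:,2]>.077)&(P[:,2]<.1)&(abs(P[:,0]-.59)<.13)&(abs(P[:,1]-.02)<.15)
# keep the component via image
M=np.zeros(f["range_z"].shape,np.uint8); M[vv[m],uu[m]]=1
n,l,st,ce=cv2.connectedComponentsWithStats(M); k=1+st[1:,4].argmax()
Q=P[(l[vv,uu]==k)]
print(len(Q),np.median(Q[:,2]),cv2.minAreaRect(Q[:,:2].astype(np.float32)))
hi=Q[Q[:,2]>.0845]; print(len(hi),np.median(hi[:,2]),cv2.minAreaRect(hi[:,:2].astype(np.float32)))
E
```

```text
495.16010979686496 [[ 0.0139 -0.986   0.1664  0.3782]
 [-0.9998 -0.0111  0.0179  0.0784]
 [-0.0158 -0.1666 -0.9859  1.1653]
 [ 0.      0.      0.      1.    ]]
5754 0.0864018537926512 ((0.6061378717422485, 0.024202898144721985), (0.1507614403963089, 0.20998448133468628), 14.101643562316895)
3700 0.08781174624048083 ((0.6055099964141846, 0.02382843941450119), (0.14638929069042206, 0.20580118894577026), 13.856720924377441)
```

The top view shows the shut box at about (315,195), with the glue (245,222) and sleeve (243,190) to its left and the blank (305,258) in front. The fit gives 151 x 210 mm, which matches the size given. Centre is (0.606, 0.024) and yaw is about +0.246. That puts flap_face at about (0.574, 0.016, 0.087), and the networks agree.

```bash
python3 -m handwheel '[{"offset":[38,-34,0],"rot":[0,0,0],"claw":-1},{"offset":[38,-34,0],"rot":[0,0,0],"claw":-1},{"offset":[38,-34,0],"rot":[0,0,0],"claw":-1},{"offset":[38,-34,0],"rot":[0,0,0],"claw":-1},{"offset":[38,-34,0],"rot":[0,0,0],"claw":-1},{"offset":[38,-34,0],"rot":[0,0,0],"claw":-1},{"offset":[38,-34,0],"rot":[0,0,0],"claw":-1},{"offset":[38,-34,0],"rot":[0,0,0],"claw":-1},{"offset":[38,-34,0],"rot":[0,0,0],"claw":-1},{"offset":[38,-34,0],"rot":[0,0,0],"claw":-1},{"offset":[38,-34,0],"rot":[0,0,0],"claw":-1},{"offset":[38,-34,0],"rot":[0,0,0],"claw":-1}]'
```

```text
clock: 2.45
position: [0.4865, -0.1197, 0.2506]
tool_rot: [3.141, -0.001, 0.221]
force: [-0.1, -1.8, 0.2]
grip_width: -0.0001
```

```bash
python3 -m handwheel '[{"offset":[35,-35.5,0],"rot":[0,0,-1.4],"claw":-1},{"offset":[35,-35.5,0],"rot":[0,0,0],"claw":-1},{"offset":[34,-35.5,20],"rot":[0,0,0],"claw":-1},{"offset":[0,0,40],"rot":[0,0,0],"claw":-1},{"offset":[0,0,40],"rot":[0,7.5,0],"claw":-1},{"offset":[0,0,0],"rot":[0,7.5,0],"claw":-1},{"offset":[0,0,0],"rot":[0,0,0],"claw":-1},{"offset":[0,0,0],"rot":[0,0,0],"claw":-1}]'
python3 - <<'E'
from h import *
for c in ["side","top"]:
    save(imaging.grab_frame(c),c+"1")
s=status.observe();print(s["position"],s["tool_rot"],s["force"])
E
```

```text
clock: 3.25
position: [0.5608, 0.0032, 0.1597]
tool_rot: [3.14, -0.232, 0.245]
force: [1.5, 0.3, -0.1]
grip_width: 0.0004
[0.56174    0.00364717 0.15991739] [ 3.13986309 -0.23292395  0.24506229] [ 0.31171155  0.59452537 -0.20646793]
```

View pics/side1.png

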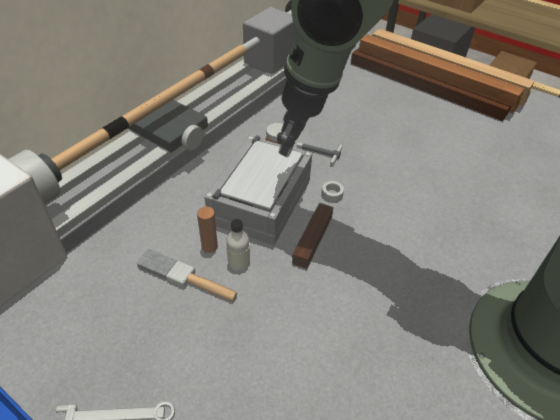

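The side view shows the shut fingers at (287,140), above the right part of the flap and a little short of flap_face. I'll correct sideways and descend.

```bash
python3 -m handwheel '[{"offset":[0.5,-4.5,20],"rot":[0,0,0],"claw":-1},{"offset":[0.5,-4.5,21],"rot":[0,0,0],"claw":-1},{"offset":[0,0,0],"rot":[0,0,0],"claw":-1},{"offset":[0,0,0],"rot":[0,0,0],"claw":-1}]'
python3 -m handwheel '[{"offset":[-1.8,0,8],"rot":[0,0,0],"claw":-1},{"offset":[-1.2,0,5],"rot":[0,0,0],"claw":-1},{"offset":[0,0,0],"rot":[0,0,0],"claw":-1}]'
```

```text
clock: 3.75
position: [0.5691, 0.0149, 0.1199]
tool_rot: [3.14, -0.232, 0.246]
force: [-0.3, -0.6, 0.5]
grip_width: -0.0005
clock: 4.05
position: [0.5689, 0.0145, 0.106]
tool_rot: [3.14, -0.233, 0.245]
force: [1.3, -0.6, 1.2]
grip_width: -0.0003
```

```bash
python3 -m handwheel '[{"offset":[-0.9,0,4],"rot":[0,0,0],"claw":-1},{"offset":[0,0,0],"rot":[0,0,0],"claw":-1}]'
python3 -m handwheel '[{"offset":[-0.7,0,3],"rot":[0,0,0],"claw":-1},{"offset":[0,0,0],"rot":[0,0,0],"claw":-1}]'
```

```text
clock: 4.25
position: [0.569, 0.0146, 0.1019]
tool_rot: [3.14, -0.233, 0.245]
force: [0.6, -1.2, 2.6]
grip_width: 0.0001
clock: 4.45
position: [0.5693, 0.0146, 0.1001]
tool_rot: [3.139, -0.234, 0.245]
force: [-11.0, -1.9, 28.9]
grip_width: -0.0001
```

```bash
python3 -m handwheel '[{"offset":[-20,0,-45],"rot":[0,0,0],"claw":-1},{"offset":[-30,0,-45],"rot":[0,0,0],"claw":-1},{"offset":[-30,0,-45],"rot":[0,0,0],"claw":-1},{"offset":[0,0,0],"rot":[0,0,0],"claw":-1},{"offset":[0,0,0],"rot":[0,0,0],"claw":-1},{"offset":[0,0,0],"rot":[0,0,0],"claw":-1},{"offset":[0,0,0],"rot":[0,0,0],"claw":-1},{"offset":[0,0,0],"rot":[0,0,0],"claw":-1}]'
python3 - <<'E'
from h import *
np.set_printoptions(precision=4,suppress=True)
for c in ["side","top","wrist"]:
    f=imaging.grab_frame(c); save(f,c+"2")
    for t in ["round_button_top","square_button_top","flap_edge"]:
        for m in imaging.mark_of(t,c)[:2]:
            print(c,t,round(m["conf"],2),np.round(m["uv"],1),pt(f,*m["uv"]))
E
```

```text
clock: 5.25
position: [0.469, -0.0097, 0.2054]
tool_rot: [3.141, -0.232, 0.246]
force: [0.0, 0.0, -0.5]
grip_width: -0.0
side round_button_top 0.45 [267.7 199.5] [0.5594 0.0627 0.0633]
side square_button_top 0.6 [285.9 172.3] [ 0.5784 -0.0252  0.0628]
side flap_edge 0.82 [245.  124.2] [ 0.805  -0.1645  0.0007]
top round_button_top 0.57 [297.5 209.4] [0.5647 0.0639 0.0624]
top square_button_top 0.65 [338.8 200. ] [ 0.5874 -0.0293  0.0622]
top flap_edge 0.61 [309.4 166.5] [0.6316 0.0423 0.1895]
wrist round_button_top 0.58 [237.1 119.5] [0.5655 0.0597 0.0614]
wrist square_button_top 0.85 [333.3 119.8] [ 0.5867 -0.0268  0.0614]
wrist flap_edge 0.52 [285.   14.1] [0.6545 0.0362 0.085 ]
```

```bash
python3 - <<'E'
import cv2,numpy as np
a=cv2.imread("pics/side2.png")[60:280,160:400];b=cv2.imread("pics/wrist2.png")
cv2.imwrite("pics/c2.png",np.hstack([cv2.resize(a,(400,366)),cv2.resize(b,(400,300),).copy() if 0 else cv2.copyMakeBorder(cv2.resize(b,(400,300)),0,66,0,0,cv2.BORDER_CONSTANT)]))
E
```

```text
(no output)
```

View pics/c2.png

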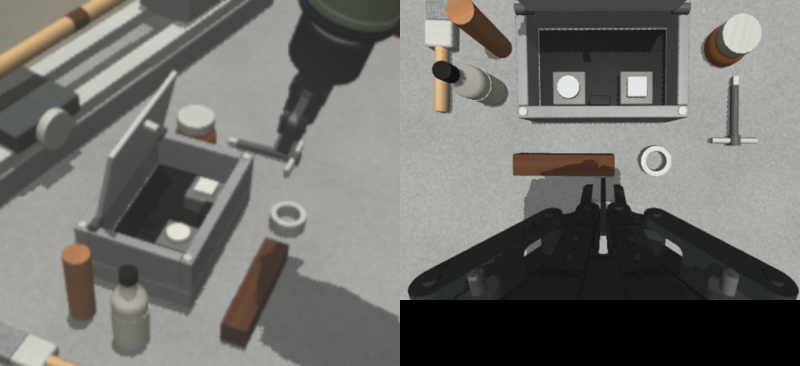

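View pics/top2.png

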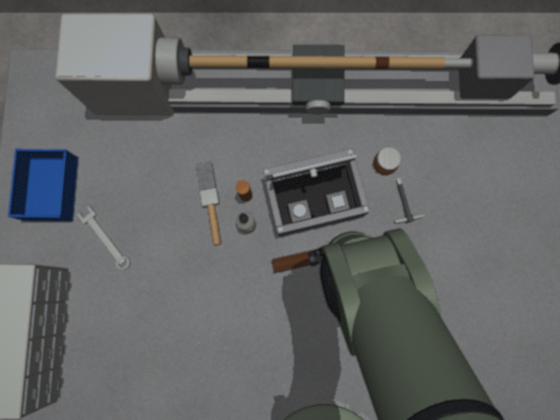

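The flap is upright. The round button is on the left (wrist view about (237,120)) and the square one on the right (333,120). The measured round top is about (0.564, 0.061, 0.062). The box model predicts (0.563, 0.060), so they agree.

```bash
python3 -m handwheel '[{"offset":[20.5,-11.4,27],"rot":[0,0,0],"claw":-1},{"offset":[20.5,-11.4,27],"rot":[0,0,0],"claw":-1},{"offset":[20.5,-11.4,27],"rot":[0,0,0],"claw":-1},{"offset":[20.5,-11.4,27],"rot":[0,0,0],"claw":-1},{"offset":[0,0,0],"rot":[0,0,0],"claw":-1},{"offset":[0,0,0],"rot":[0,0,0],"claw":-1}]'
python3 - <<'E'
from h import *
a=imaging.grab_frame("side");save(a,"side3");b=imaging.grab_frame("wrist")
cv2.imwrite("pics/c3.png",np.hstack([cv2.resize(a["color"][60:280,160:400],(400,366)),cv2.copyMakeBorder(cv2.resize(b["color"],(400,300)),0,66,0,0,cv2.BORDER_CONSTANT)])[:,:,::-1])
s=status.observe();print(s["position"],s["tool_rot"],s["force"])
E
```

```text
clock: 6.45
position: [0.5592, 0.0598, 0.1194]
tool_rot: [3.14, -0.232, 0.246]
force: [-0.2, -1.4, 0.2]
grip_width: 0.0003
[0.55921923 0.05882324 0.1205246 ] [ 3.13986516 -0.23326948  0.24454311] [ 0.19529842 -0.15177626  0.84752111]
```

View pics/c3.png

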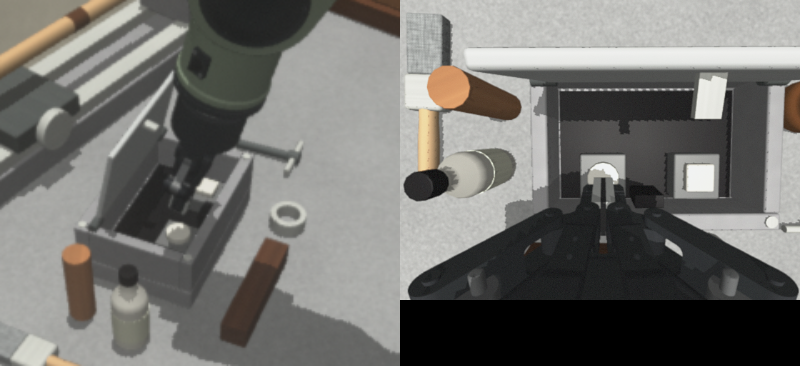

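The wrist view shows the finger in line with the round button at (603,172). The square button, at (700,178), is well clear.

```bash
python3 -m handwheel '[{"offset":[-4.1,0,17.5],"rot":[0,0,0],"claw":-1},{"offset":[-4.1,0,17.5],"rot":[0,0,0],"claw":-1},{"offset":[-0.7,0,3],"rot":[0,0,0],"claw":-1},{"offset":[0,0,0],"rot":[0,0,0],"claw":-1}]'
python3 -m handwheel '[{"offset":[-0.7,0,3],"rot":[0,0,0],"claw":-1},{"offset":[0,0,0],"rot":[0,0,0],"claw":-1}]'
```

```text
clock: 6.95
position: [0.5595, 0.0588, 0.0816]
tool_rot: [3.14, -0.233, 0.244]
force: [-2.1, -0.7, 2.6]
grip_width: -0.0002
clock: 7.15
position: [0.56, 0.0591, 0.0787]
tool_rot: [3.14, -0.234, 0.245]
force: [-0.4, -2.6, 3.4]
grip_width: 0.0002
```

```bash
python3 -m handwheel '[{"offset":[-0.7,0,3],"rot":[0,0,0],"claw":-1},{"offset":[0,0,0],"rot":[0,0,0],"claw":-1}]'
python3 -m handwheel '[{"offset":[-0.4,0,1.5],"rot":[0,0,0],"claw":-1},{"offset":[0,0,0],"rot":[0,0,0],"claw":-1},{"offset":[0,0,0],"rot":[0,0,0],"claw":-1},{"offset":[0,0,0],"rot":[0,0,0],"claw":-1}]'
```

```text
clock: 7.35
position: [0.5602, 0.0591, 0.0757]
tool_rot: [3.14, -0.235, 0.245]
force: [-6.0, -3.0, 19.7]
grip_width: 0.0001
clock: 7.75
position: [0.5603, 0.0591, 0.0751]
tool_rot: [3.139, -0.236, 0.245]
force: [-13.6, -4.0, 39.6]
grip_width: 0.0003
```

The button bottomed out: the force rose from 3 to 20 to 40 N with almost no further travel, and it was held for about 0.4 s. Next I withdraw, bring the tool upright and move to mid-width.

```bash
python3 -m handwheel '[{"offset":[0,0,-40],"rot":[0,0,0],"claw":-1},{"offset":[0,0,-50],"rot":[0,0,0],"claw":-1},{"offset":[0,15,-50],"rot":[0,0,0],"claw":-1},{"offset":[0,15,-25],"rot":[0,-6.7,0],"claw":-1},{"offset":[0,15,-25],"rot":[0,-6.7,0],"claw":-1},{"offset":[0,0,0],"rot":[0,0,0],"claw":-1},{"offset":[0,0,0],"rot":[0,0,0],"claw":-1}]'
python3 - <<'E'
from h import *
np.set_printoptions(precision=4,suppress=True)
f=imaging.grab_frame("side"); save(f,"side4")
s=status.observe();p=s["position"];print(p,s["tool_rot"],s["force"])
d=p[:2]-[.606,.024];c,q=np.cos(.246),np.sin(.246)
print("box xy",d@[c,q],d@[-q,c])
E
```

```text
clock: 8.45
position: [0.5315, 0.0074, 0.2554]
tool_rot: [3.14, -0.006, 0.244]
force: [-0.1, -0.4, -1.2]
grip_width: 0.0
[0.5309 0.0077 0.2548] [ 3.14   -0.0054  0.2447] [-1.1521  0.2495 -1.0009]
box xy -0.07681483128642935 0.0024323223074635414
```

View pics/side4.png

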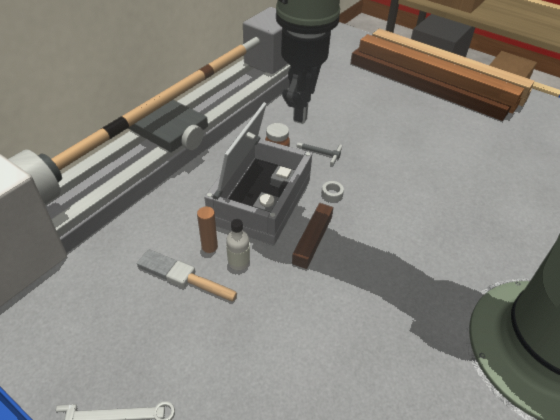

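The flap still stands open and the button is out. The fingers, at (300,115), are in front of and above the flap edge. Now I go over the top and behind it.

```bash
python3 -m handwheel '[{"offset":[35,0.5,-8],"rot":[0,0,0],"claw":-1},{"offset":[37,0.5,0],"rot":[0,0,0],"claw":-1},{"offset":[37,0.5,0],"rot":[0,0,0],"claw":-1},{"offset":[37,0.5,0],"rot":[0,0,0],"claw":-1},{"offset":[0,0,0],"rot":[0,0,0],"claw":-1},{"offset":[0,0,38],"rot":[0,0,0],"claw":-1},{"offset":[0,0,38],"rot":[0,0,0],"claw":-1},{"offset":[0,0,0],"rot":[0,0,0],"claw":-1},{"offset":[0,0,0],"rot":[0,0,0],"claw":-1}]'
python3 - <<'E'
from h import *
np.set_printoptions(precision=4,suppress=True)
f=imaging.grab_frame("side"); save(f,"side5")
s=status.observe();p=s["position"];print(p,s["tool_rot"],s["force"])
d=p[:2]-[.606,.024];c,q=np.cos(.246),np.sin(.246)
print("box xy",d@[c,q],d@[-q,c])
E
```

```text
clock: 9.4
position: [0.6731, 0.0411, 0.1885]
tool_rot: [3.14, -0.004, 0.245]
force: [1.6, 0.2, 0.5]
grip_width: 0.0002
[0.6739 0.0411 0.1897] [ 3.1397 -0.0062  0.2448] [ 0.1791 -0.4978  0.1584]
box xy 0.06997820425248934 1.1083871631846458e-05
```

View pics/side5.png

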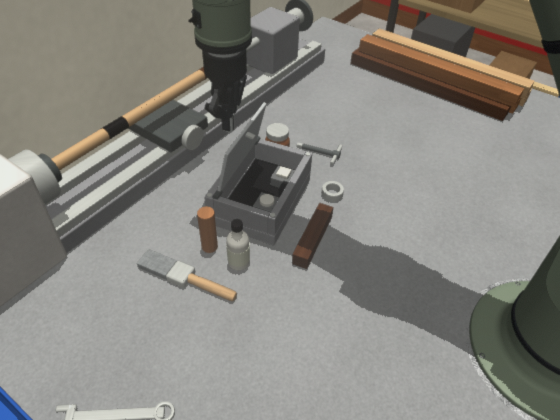

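The fingers, at (228,120), are behind the open flap with no contact. Now I push along its arc.

```bash
python3 -m handwheel '[{"offset":[-12,0,2],"rot":[0,0,0],"claw":-1},{"offset":[-11,0,2],"rot":[0,0,0],"claw":-1},{"offset":[-14,0,5],"rot":[0,0,0],"claw":-1},{"offset":[-14,0,5],"rot":[0,0,0],"claw":-1},{"offset":[-10,0,8],"rot":[0,0,0],"claw":-1},{"offset":[-10,0,8],"rot":[0,0,0],"claw":-1},{"offset":[0,0,0],"rot":[0,0,0],"claw":-1}]'
python3 - <<'E'
from h import *
np.set_printoptions(precision=4,suppress=True)
f=imaging.grab_frame("side"); save(f,"side6")
s=status.observe();p=s["position"];print(p,s["tool_rot"],s["force"])
d=p[:2]-[.606,.024];c,q=np.cos(.246),np.sin(.246)
print("box xy",d@[c,q],d@[-q,c])
E
```

```text
clock: 10.15
position: [0.6047, 0.0233, 0.1593]
tool_rot: [3.139, -0.006, 0.244]
force: [0.4, 0.3, 1.4]
grip_width: -0.0003
[0.6055 0.0235 0.1597] [ 3.1391 -0.0069  0.2444] [ 0.4295 -0.3653  1.0419]
box xy -0.0006064629368372283 -0.0003446014113561606
```

View pics/side6.png

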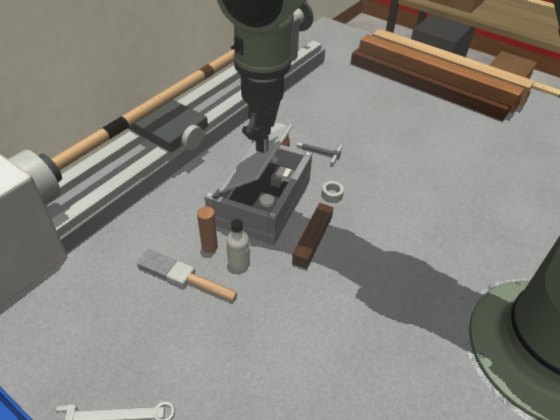

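The flap is now at roughly 45°, held by the fingers at (262,145). I'll continue down.

```bash
python3 -m handwheel '[{"offset":[-7,0,10],"rot":[0,0,0],"claw":-1},{"offset":[-7,0,10],"rot":[0,0,0],"claw":-1},{"offset":[-6,0,16],"rot":[0,0,0],"claw":-1},{"offset":[-5,0,14],"rot":[0,0,0],"claw":-1},{"offset":[0,0,4],"rot":[0,0,0],"claw":-1},{"offset":[0,0,0],"rot":[0,0,0],"claw":-1}]'
python3 -m handwheel '[{"offset":[0,0,4],"rot":[0,0,0],"claw":-1},{"offset":[0,0,0],"rot":[0,0,0],"claw":-1}]'
```

```text
clock: 10.8
position: [0.5805, 0.0175, 0.1031]
tool_rot: [3.14, -0.004, 0.245]
force: [0.3, 1.1, 2.7]
grip_width: 0.0001
clock: 11.0
position: [0.5808, 0.0175, 0.1007]
tool_rot: [3.139, -0.005, 0.244]
force: [-6.6, 0.1, 21.4]
grip_width: -0.0
```

The flap is at its inner stop, with 21 N at the fingertips. I'll hold briefly, then let go straight up.

```bash
python3 -m handwheel '[{"offset":[0,0,0.5],"rot":[0,0,0],"claw":-1},{"offset":[0,0,0],"rot":[0,0,0],"claw":-1},{"offset":[0,0,-15],"rot":[0,0,0],"claw":-1},{"offset":[0,0,-40],"rot":[0,0,0],"claw":-1},{"offset":[0,0,-50],"rot":[0,0,0],"claw":-1},{"offset":[-30,0,-30],"rot":[0,0,0],"claw":-1},{"offset":[-30,0,0],"rot":[0,0,0],"claw":-1},{"offset":[-30,0,0],"rot":[0,0,0],"claw":-1},{"offset":[0,0,0],"rot":[0,0,0],"claw":-1},{"offset":[0,0,0],"rot":[0,0,0],"claw":-1},{"offset":[0,0,0],"rot":[0,0,0],"claw":-1}]'
python3 - <<'E'
from h import *
np.set_printoptions(precision=4,suppress=True)
for c in ["side","wrist"]:
    f=imaging.grab_frame(c); save(f,c+"7")
    for t in ["flap_face","flap_edge"]:
        for m in imaging.mark_of(t,c)[:1]: print(c,t,round(m["conf"],2),m["uv"],pt(f,*m["uv"]))
    for t in ["glue_mid","wax_mid","key_mid","blank_mid","collar_mid","sleeve_mid","brush_mid"]:
        for m in imaging.mark_of(t,c)[:1]:
            if c=="side": print(t,m["uv"],pt(f,*m["uv"]))
s=status.observe();print(s["position"],s["force"],s["clock"])
E
```

```text
clock: 12.1
position: [0.4934, -0.0041, 0.2339]
tool_rot: [3.14, -0.005, 0.245]
force: [-0.4, 0.2, -1.1]
grip_width: 0.0001
side flap_face 0.81 [245.2, 135.2] [0.6295 0.0431 0.1785]
side flap_edge 0.62 [243.3, 123.5] [ 0.8089 -0.1624  0.0023]
glue_mid [238.5, 237.1] [0.5289 0.1889 0.0875]
wax_mid [275.2, 136.6] [ 0.6799 -0.1237  0.0472]
key_mid [319.5, 149.1] [ 0.5946 -0.1864  0.0126]
blank_mid [313.0, 233.4] [0.4511 0.0585 0.0332]
collar_mid [329.9, 189.4] [ 0.5059 -0.0947  0.0026]
sleeve_mid [203.7, 230.1] [0.602  0.203  0.0681]
brush_mid [190.0, 280.3] [0.5735 0.2774 0.0161]
wrist flap_face 0.32 [101.9, 105.9] [0.5381 0.1705 0.083 ]
[ 0.4929 -0.0043  0.2338] [-0.1831 -0.3869  0.0983] 13.1
```

View pics/side7.png

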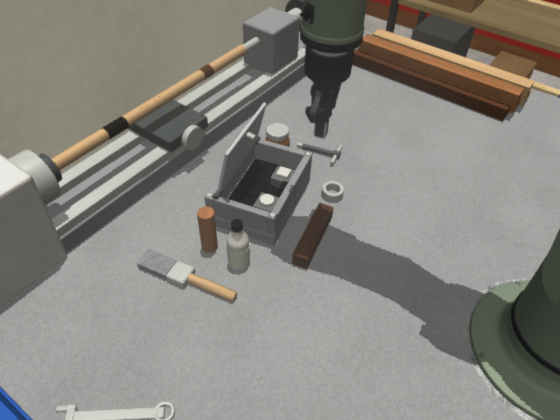

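View pics/wrist7.png

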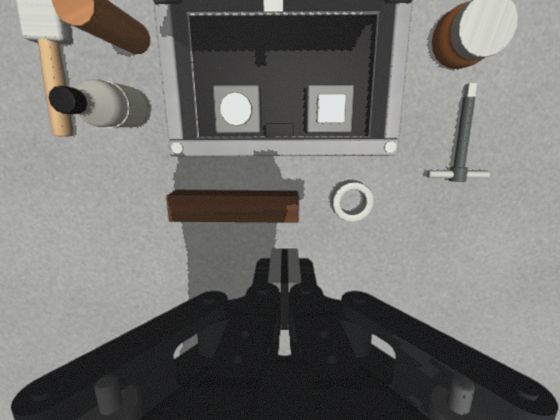

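The flap sprang open again in the side view (245,125), and both buttons are out. Nothing else has moved. Most likely the fast approach swung the flap ahead of the finger and latched it, and my second press then unlatched it. There is plenty of time left, so I'll repeat it gently with one monotonic press.

```bash
python3 -m handwheel '[{"offset":[20,0,-28],"rot":[0,0,0],"claw":-1},{"offset":[33,0,0],"rot":[0,0,0],"claw":-1},{"offset":[33,0,0],"rot":[0,0,0],"claw":-1},{"offset":[33,0,0],"rot":[0,0,0],"claw":-1},{"offset":[33,0,0],"rot":[0,0,0],"claw":-1},{"offset":[34,0,0],"rot":[0,0,0],"claw":-1},{"offset":[0,0,0],"rot":[0,0,0],"claw":-1},{"offset":[0,0,37],"rot":[0,0,0],"claw":-1},{"offset":[0,0,37],"rot":[0,0,0],"claw":-1},{"offset":[0,0,0],"rot":[0,0,0],"claw":-1}]'
python3 -m handwheel '[{"offset":[-12,0,1],"rot":[0,0,0],"claw":-1},{"offset":[-11,0,1],"rot":[0,0,0],"claw":-1},{"offset":[-9,0,3],"rot":[0,0,0],"claw":-1},{"offset":[-9,0,3],"rot":[0,0,0],"claw":-1},{"offset":[-9,0,5],"rot":[0,0,0],"claw":-1},{"offset":[-7,0,5],"rot":[0,0,0],"claw":-1},{"offset":[-7,0,5],"rot":[0,0,0],"claw":-1},{"offset":[-6,0,6],"rot":[0,0,0],"claw":-1},{"offset":[-5,0,7],"rot":[0,0,0],"claw":-1},{"offset":[-4,0,7],"rot":[0,0,0],"claw":-1},{"offset":[-4,0,7],"rot":[0,0,0],"claw":-1},{"offset":[0,0,0],"rot":[0,0,0],"claw":-1}]'
```

```text
clock: 14.1
position: [0.671, 0.0402, 0.1842]
tool_rot: [3.141, 0.003, 0.245]
force: [-0.8, 0.0, -0.5]
grip_width: 0.0002
clock: 15.3
position: [0.5925, 0.0204, 0.1372]
tool_rot: [3.14, -0.003, 0.245]
force: [-0.0, 0.1, 2.3]
grip_width: -0.0002
```

```bash
python3 -m handwheel '[{"offset":[-3,0,4],"rot":[0,0,0],"claw":-1},{"offset":[-3,0,4],"rot":[0,0,0],"claw":-1},{"offset":[-3,0,4],"rot":[0,0,0],"claw":-1},{"offset":[-2,0,4],"rot":[0,0,0],"claw":-1},{"offset":[-2,0,3],"rot":[0,0,0],"claw":-1},{"offset":[-2,0,3],"rot":[0,0,0],"claw":-1},{"offset":[0,0,0],"rot":[0,0,0],"claw":-1},{"offset":[0,0,0],"rot":[0,0,0],"claw":-1}]'
python3 - <<'E'
from h import *
f=imaging.grab_frame("side"); cv2.imwrite("pics/side8.png",cv2.resize(f["color"][60:280,160:400,::-1],(720,660))[:600])
F=[]
for _ in range(6): imaging.grab_frame("wrist"); s=status.observe(); F.append(s["force"][2])
print(s["position"],F)
E
```

```text
clock: 16.1
position: [0.5786, 0.0168, 0.1162]
tool_rot: [3.14, -0.004, 0.245]
force: [-0.4, 0.9, 1.3]
grip_width: -0.0002
[0.57872767 0.01687773 0.11622156] [np.float64(1.6150622680176328), np.float64(3.603574353166655), np.float64(2.2928037868704663), np.float64(1.7611798375197925), np.float64(2.2792894760674054), np.float64(2.424168803301134)]
```

View pics/side8.png

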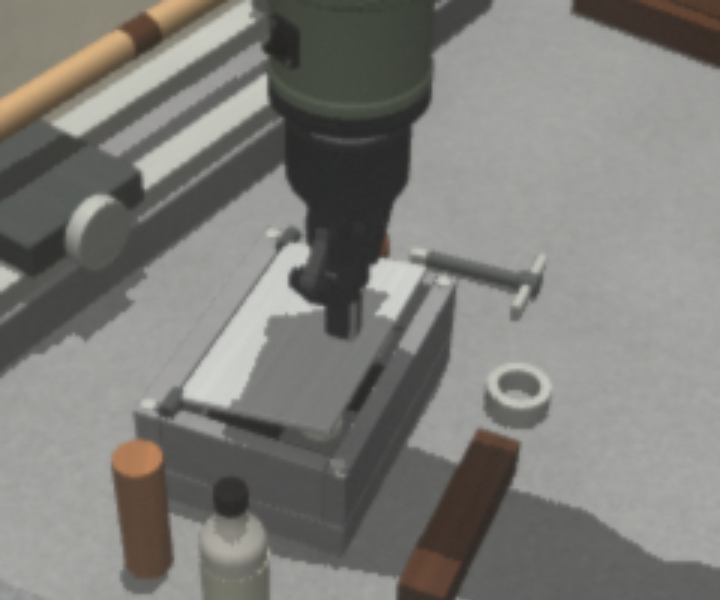

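The flap is nearly shut and rests against the finger with about 2 N. Now one smooth press to the stop.

```bash
python3 -m handwheel '[{"offset":[0,0,2.5],"rot":[0,0,0],"claw":-1},{"offset":[0,0,2.5],"rot":[0,0,0],"claw":-1},{"offset":[0,0,2.5],"rot":[0,0,0],"claw":-1},{"offset":[0,0,2.5],"rot":[0,0,0],"claw":-1},{"offset":[0,0,2.5],"rot":[0,0,0],"claw":-1},{"offset":[0,0,2],"rot":[0,0,0],"claw":-1},{"offset":[0,0,1.5],"rot":[0,0,0],"claw":-1},{"offset":[0,0,0.5],"rot":[0,0,0],"claw":-1},{"offset":[0,0,0],"rot":[0,0,0],"claw":-1},{"offset":[0,0,0],"rot":[0,0,0],"claw":-1}]'
python3 -m handwheel '[{"offset":[0,0,-5],"rot":[0,0,0],"claw":-1},{"offset":[0,0,-5],"rot":[0,0,0],"claw":-1},{"offset":[0,0,-5],"rot":[0,0,0],"claw":-1},{"offset":[0,0,-5],"rot":[0,0,0],"claw":-1},{"offset":[0,0,-5],"rot":[0,0,0],"claw":-1},{"offset":[0,0,0],"rot":[0,0,0],"claw":-1},{"offset":[0,0,0],"rot":[0,0,0],"claw":-1},{"offset":[0,0,0],"rot":[0,0,0],"claw":-1}]'
python3 - <<'E'
from h import *
f=imaging.grab_frame("side"); cv2.imwrite("pics/side9.png",cv2.resize(f["color"][60:280,160:400,::-1],(720,660))[:600])
F=[]
for _ in range(6): imaging.grab_frame("wrist"); s=status.observe(); F.append(s["force"][2])
print(s["position"],F)
E
```

```text
clock: 17.45
position: [0.5789, 0.0169, 0.1006]
tool_rot: [3.139, -0.005, 0.245]
force: [-7.8, -0.1, 20.4]
grip_width: -0.0003
clock: 18.25
position: [0.5787, 0.0169, 0.1245]
tool_rot: [3.14, -0.004, 0.245]
force: [0.1, -0.6, -0.9]
grip_width: -0.0001
[0.57873953 0.01693542 0.12464273] [np.float64(0.58424710862459), np.float64(0.3498841450293716), np.float64(-0.0247532227598301), np.float64(-0.3629704189773388), np.float64(-0.22891117374668574), np.float64(-0.4432189705916084)]
```

View pics/side9.png

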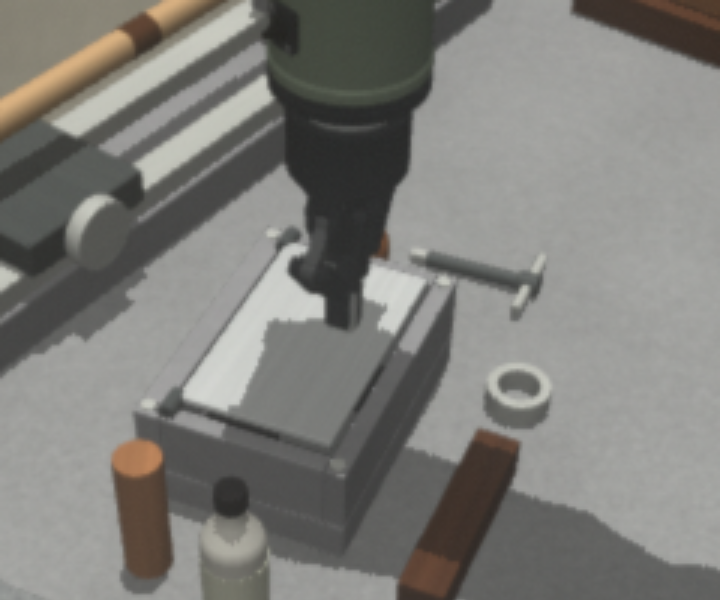

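The force is zero and the flap stays down at (300,370), so it is latched. I'll withdraw and check it again.

```bash
python3 -m handwheel '[{"offset":[0,0,-30],"rot":[0,0,0],"claw":-1},{"offset":[0,0,-40],"rot":[0,0,0],"claw":-1},{"offset":[0,0,-40],"rot":[0,0,0],"claw":-1},{"offset":[-35,0,0],"rot":[0,0,0],"claw":-1},{"offset":[-35,0,0],"rot":[0,0,0],"claw":-1},{"offset":[-35,0,0],"rot":[0,0,0],"claw":-1},{"offset":[0,0,0],"rot":[0,0,0],"claw":-1},{"offset":[0,0,0],"rot":[0,0,0],"claw":-1},{"offset":[0,0,0],"rot":[0,0,0],"claw":-1}]'
python3 - <<'E'
from h import *
np.set_printoptions(precision=4,suppress=True)
f=imaging.grab_frame("side"); save(f,"side10")
for t in ["flap_face","flap_edge","glue_mid","wax_mid","key_mid","blank_mid","collar_mid","sleeve_mid","brush_mid"]:
    for m in imaging.mark_of(t,"side")[:1]: print(t,round(m["conf"],2),pt(f,*m["uv"]))
c,q=np.cos(.246),np.sin(.246)
for bx in [.02,-.01,-.035,-.052]:
    p=np.array([.606+bx*c-.03*q*1,.024+bx*q+.03*c,.087]); print(bx,pt(f,*proj(f,p)))
s=status.observe();print(s["position"],s["force"],s["clock"])
E
```

```text
clock: 19.5
position: [0.4771, -0.0082, 0.2344]
tool_rot: [3.14, -0.005, 0.245]
force: [0.1, 0.9, -0.1]
grip_width: 0.0003
flap_face 0.85 [0.5735 0.0096 0.0885]
flap_edge 0.97 [ 0.5538 -0.0023  0.0823]
glue_mid 0.64 [0.5239 0.1895 0.0798]
wax_mid 0.77 [ 0.6768 -0.1238  0.0493]
key_mid 0.71 [ 0.5946 -0.1825  0.0093]
blank_mid 0.72 [0.4515 0.054  0.0338]
collar_mid 0.85 [ 0.4996 -0.092   0.0012]
sleeve_mid 0.72 [0.6042 0.2026 0.0701]
brush_mid 0.67 [0.5751 0.2764 0.0171]
0.02 [0.6173 0.0589 0.0881]
-0.01 [0.5876 0.0524 0.0891]
-0.035 [0.5636 0.0461 0.0888]
-0.052 [0.5475 0.0415 0.0883]
[ 0.4764 -0.0084  0.2342] [ 0.1845  0.2614 -0.0451] 20.0
```

View pics/side10.png

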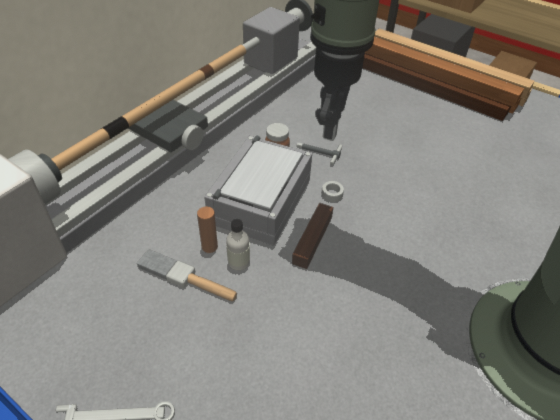

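The flap is shut and level: 88 to 89 mm along its whole length, as it was at the start. The other things are in place, and the robot touches nothing.

```bash
python3 -c "
from workcell import bot; print(bot.job_done())"
```

```text
the job is handed in; nothing more can be done
None
```

The job is done and handed in at about 20 s of the 51 s allowed. The flap was popped open, the round button (on the left) was pressed to its dead stop for about 0.4 s, and the flap was pushed shut until it latched. The square button was never touched.

- **First closing failed:** the flap sprang open again when I let go. My guess is that the fast approach latched it and my second press released it again. A slower push with one smooth press held.
- **Last checks:** the flap is level at 88–89 mm along its length, as at the start, and stayed shut over a second after I let go. The tool force is about zero, with the gripper well clear. The other things are within about 10 mm of where they were first measured, which is within the scatter of the networks.
- **Not seen at the end:** both buttons are under the shut flap, but they were out when I last saw them, with the flap open.
- **Force:** the button press reached 40 N upward on the fingertips (about 42 N in total). The 40 N limit is for the arm and the gripper's body, which touched nothing as far as I could see.

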